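Open the push-and-turn safety cap of a solvent tin

TASK

Open the solvent tin: its child-safe cap only spins round uselessly unless it is pushed down while it is turned anticlockwise, so push and turn until it comes free, pressing firmly but without leaning on it so hard that the neck is crushed. Lift the cap off and gently stand it, right way up, in the shallow steel dish. Leave the jar and the can that stand nearby where they are.

Things in the scene. Friction and masses are not known exactly. Their poses are not given: they have to be found in the camera images.
- cap: Outer shell of the safety cap: ribbed white plastic, 49 mm across, 33 mm tall, two arrows embossed on its flat top. Origin: centre of its underside, 7.5 mm above the tin's top at the start; z up; turns with the shell. It spins freely on a hidden inner cap and a spring holds it up: pushing it down takes 5.5 N plus 2 N per mm, up to 5 mm; the inner cap also yields 1 mm on its liner.
- cap_top (a point): Centre of the cap's top face, 33 mm above the origin of cap, turning with it. A steady push of 17 to 22 N is right for the turn. With less the shell rides up off the teeth and only spins, clicking. Once free and let up, the cap rises about 2 mm by itself and lifts straight off; with inner cap and liner it weighs 130 g. Pulled before, it stays on.
- cap_lugs (a point): Inside the cap, 5.8 mm under its top: level of its 4 lug ends, 1.5 mm over 8 broad, round-flanked teeth (one every 45 degrees) of the inner cap, at an unseen angle. Lug on crest, the shell stops hard 1.5 mm down (8.5 N); turned on under a kept-up push it drops into the gaps within 45 degrees. At the end of its stroke, 5 mm down (15.5 N), it drives the inner cap; part way in it slips.
- neck (a point): Centre of the neck's rim, 27 mm across, 25 mm above the tin's flat top, under the cap; z is the neck's axis. The inner cap is held by lugs under ledges of the neck: driven, it takes 0.15 to 0.35 N m and is free after 16 to 28 degrees anticlockwise seen from above; a stop comes not before 70 degrees. It stays where it is turned to, so the turn may take several grasps. Side play 1.5 mm.
- tin: Oblong bare-metal 1 litre solvent tin, 62 mm (x) by 112 mm (y), in a wooden cradle of 94 x 146 mm screwed to the bench, under a dark steel strap; it does not move. Origin: centre of the cradle's underside, on the bench; z up. Its flat top is 150 mm up; the neck's axis is at x 0, y +22 mm; the strap crosses at y -34 mm, 2 mm high. More than 35 N on the tin in any direction crushes the neck.
- dish: Shallow round bare-metal parts dish, 123 mm across the rim, 19.5 mm high, loose on the bench. Origin: centre of its underside; z up. Its flat floor is 4 mm above the origin and 104 mm across. A cap that comes down into it faster than 0.6 m/s (let go from more than about 18 mm) counts as dropped.
- screw_jar: Bystander: clear jar with a screw lid, 69 mm across, 84 mm high, standing loose on the bench. Origin: centre of its underside.
- wax_can: Bystander: tin can, 73 mm across, 133 mm high, standing loose on the bench. Origin: centre of its underside.

How it is judged (in metres and radians):
On the way:
1. the cap has come free and is lifted clear of the neck, upright (z of cap in the frame of tin above 0.18 m and angle between cap's own z axis and vertical below 0.4 rad), for 0.1 s.
At the end, for the whole second after the job is handed in: The cap stands right way up (within 7 degrees) and at rest on the floor of the steel dish (its underside 1 to 10 mm above the dish's underside, its centre within 33 mm of the dish's centre), and the dish stands level on the bench (horizontal distance between cap and dish below 0.033 m and z of cap in the frame of dish between 0.001 and 0.01 m and angle between cap's own z axis and vertical below 0.12 rad and linear speed of cap below 0.02 m/s and angle between dish's own z axis and vertical below 0.08 rad and height (world z) of dish below 0.01 m); the robot touches nothing.
It fails at once if more than 35 N on the tin: the neck is crushed (contact force between tin and anything else above 35 N).
It fails at once if the cap is dropped or slammed into the dish: moving faster than 0.6 m/s within 60 mm of it (linear speed of cap above 0.6 m/s and distance between cap and dish below 0.06 m).
It fails at once if the screw-top jar is pushed more than 25 mm or tipped (distance of screw_jar from where it was at the start of the episode above 0.025 m or angle between screw_jar's own z axis and vertical above 0.3 rad).
It fails at once if the tin can is pushed more than 25 mm or tipped (distance of wax_can from where it was at the start of the episode above 0.025 m or angle between wax_can's own z axis and vertical above 0.3 rad).
It also fails if it takes over 58 s, if anything falls off the work surface, if the arm or the gripper's body presses on something with over 40 N, if the wrist force passes 120 N, or if a joint passes its speed limit or range.

ROBOT

A 6-joint arm with a two-finger parallel gripper is mounted at the origin on a cart in front of the work surface, level with it; the furniture and walls round the work are solid. World frame = base frame: x ahead of the robot, y to its left, z up, the work surface at z = 0. Lengths are in mm, angles in rad, forces in N, time in s.
With the tool pointing down it reaches from about 300 to 850 mm from the base axis. Payload 5.4 kg.
Tool frame: the origin (TCP) lies on the front face of the gripper's body, between the roots of the fingers; the fingertips stand 73 mm ahead of it and the grasp point (between the pads) lies 54 mm ahead of it; z points along the fingers, y is the line along which they close (so a half turn about z gives the same grasp; the last joint's range is limited). The gripper opens to 85 mm and grips with 20 to 120 N. Pads are 22 mm wide; open, the fingers measure 114 mm over their backs; the gripper's body (76 mm by 85 mm) begins 54 mm behind the grasp point. The pads swing forward as they close: fully open they stand 13 mm farther back than shut.
Start: joints at [-1.475, 0.158, 1.597, -0, 1.386, -0.21], TCP at [173.084, -548.315, 303.899] pointing down, gripper open.
Joint ranges: [-2.91, 2.91], [-0.94, 2.29], [0.18, 2.7], [-1.29, 4.43], [0.17, 2.64], [-3, 3]. Speed limits (rad/s): [2.57, 2.57, 3.14, 3.14, 3.14, 3.14].

INTERFACE

Orientations are given as a unit quaternion [w, x, y, z].
In Python, from cell import env, imaging, job, sense gives the robot as it stands (env), with the cameras (imaging), the readings as plain functions and the job (job).
- The arm moves only by the shell command python3 steer.py 'ROWS' [FORCE]. ROWS is a JSON list of rows, 1 to 8 of them, each written [[dx, dy, dz], [rx, ry, rz], opening]: dx, dy, dz in shares of the most that a row can go, 1 being 62.5 mm, then a rotation vector rx, ry, rz in a scale on which 1.0 is pi rad, then the opening from 0.0 (shut) to 1.0 (fully open); each row shifts and turns the commanded pose from where the row before left it, along the tool's axes as they then stand; what a row does not reach is not made up. A row lasts 1/8 s, in which the tool goes at most 62.5 mm and 0.188 rad, less where a joint would pass 70% of its speed; a pose out of reach is approached as far as the arm can. The fingers move at their own pace and stop on an object; FORCE is the grip in N (left out, the last holds). Time passes only in rows, so rows that do not move let the fingers close. It prints the time, the measured TCP pose, the force, the opening and the grip force at its end. Input that does not fit is refused with a message, and nothing moves.
- sense(): the state, without advancing time (a new reading comes with each control period).
- imaging.capture(name): name is "scene" or "top" or "wrist"; returns a dict with "image" (384x512x3 uint8, blue, green, red), "mtx" (3x3 intrinsics, pixels), "rvec" (rotation vector, rad) and "tvec" (3), from world to camera coordinates, as OpenCV has them. Camera axes: x right, y down, z forward; pixel columns grow to the right and rows downward; lengths in mm; the calibration is good to about 2 mm. A picture is of the moment at which its call begins. There is no depth.
- job.close_job(): hands the job in; it is judged then, once.
The state is a dict: "time_s": time; "joint_positions": joint angles; "joint_velocities": joint speeds; "joint_torque": joint torques, N m; "position": TCP position; "eef_rot": TCP orientation; "force": force on the tool from outside, world axes, zero at the start; "ft_torque": the same for the moment, N m; "gripper_width": opening from 0.0 (shut) to 1.0 (fully open); "grasp_force": force on a finger pad.
Only numpy, scipy, OpenCV 4.12 (cv2) and the standard library are available. Lean on these libraries where they do the work, as an engineer would, in place of code of your own. Each camera call takes 0.05 s, during which the arm holds its last target. There are 200 camera calls.

## Working session

There is one attempt and no reset: what is moved stays moved. The work goes in short steps, Python scripts to look and compute and a shell command to move; the robot and the scene stay as the last step left them, time stands still between calls to the robot, and variables do not carry over. Pictures are saved under pics/ and viewed, at most 10 in all, crops included, and the job is handed in when it is done.

```bash
ls; mkdir -p pics; python3 - <<'E'
from cell import env, imaging, job, sense
import cv2,numpy as np
s=sense();print(s)
ims=[]
for n in("scene","top"):
    c=imaging.capture(n);cv2.imwrite(f"pics/{n}0.png",c["image"]);np.savez(f"pics/{n}0.npz",**c);print(n,c["mtx"].tolist(),c["rvec"],c["tvec"])
E
```

```text
cell.py
pics
steer.py
{'time_s': 0.0, 'joint_positions': array([-1.47509400e+00,  1.59073125e-01,  1.59826397e+00,  1.26720959e-05,
        1.38616471e+00, -2.10079570e-01]), 'joint_velocities': array([ 5.65905146e-05,  4.22655897e-04,  3.03498471e-05,  6.13975267e-04,
        4.27479044e-04, -5.49660954e-04]), 'joint_torque': array([-4.54666242e-04, -3.95998335e+01, -3.31429875e+01, -2.14711372e-04,
        8.41447560e-03, -2.27087162e-05]), 'position': array([ 173.04550925, -547.85244724,  302.88733191]), 'eef_rot': array([-9.52660579e-04,  9.88334656e-01,  1.52294767e-01,  6.07782600e-05]), 'force': array([ 0.08639911, -0.12235652, -0.27688006]), 'ft_torque': array([ 0.00846342, -0.01126561, -0.03312879]), 'grasp_force': 0.0, 'gripper_width': 1.0022408651532364}
scene [[381.58754275492225, 0.0, 248.08142672311888], [0.0, 381.58754275492225, 195.17702748957964], [0.0, 0.0, 1.0]] [ 0.8686073  -2.50200873  1.13482273] [540.01979189 300.55219041 700.30595395]
top [[444.11129204605976, 0.0, 256.73364323661644], [0.0, 444.11129204605976, 188.72955990037931], [0.0, 0.0, 1.0]] [ 2.15323975 -2.10956962  0.15054349] [ 88.19843517 618.07543557 875.2621308 ]
```

View pics/scene0.png

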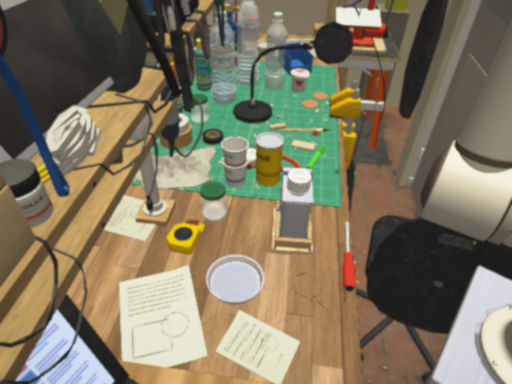

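View pics/top0.png

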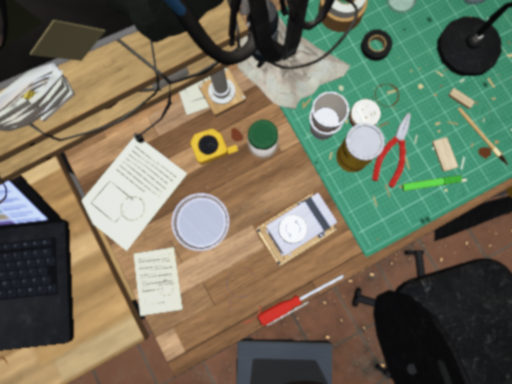

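The scene view shows the white cap at about (298,180), the dish (235,278), the jar (213,195) and the gold can (268,160). The top view shows the cap at (293,230), the dish (200,221), the jar (263,138) and the can (363,148).

```bash
cat > h.py <<'E'
import numpy as np,cv2
def load(n): return dict(np.load(f"pics/{n}.npz"))
def ray(c,p):
    R=cv2.Rodrigues(c["rvec"])[0];d=cv2.undistortPoints(np.float64([[p]]),c["mtx"],None)[0,0]
    o=-R.T@c["tvec"].ravel();v=R.T@np.r_[d,1];return o,v/np.linalg.norm(v)
def plane(c,p,z): o,v=ray(c,p);return o+v*(z-o[2])/v[2]
def tri(c1,p1,c2,p2):
    o,v=ray(c1,p1);q,w=ray(c2,p2);a=np.linalg.lstsq(np.c_[v,-w],q-o,rcond=None)[0]
    A=o+a[0]*v;B=q+a[1]*w;return (A+B)/2,np.linalg.norm(A-B)
def proj(c,X): return cv2.projectPoints(np.float64([X]),c["rvec"],c["tvec"],c["mtx"],None)[0].ravel()
E
python3 - <<'E'
from h import *
s,t=load("scene0"),load("top0")
for n,a,b in(("cap",(299,173),(293,229)),("dish",(235,277),(200,221)),("jar",(212,187),(264,133)),("can",(270,141),(365,140))):
    print(n,tri(s,a,t,b))
def crop(c,x,y,w,h): return cv2.resize(c["image"][y:y+h,x:x+w],(400,400*h//w),interpolation=cv2.INTER_CUBIC)
cv2.imwrite("pics/crop.png",np.hstack([crop(s,250,150,80,110),crop(t,250,185,80,110)]))
E
```

```text
cap (array([525.199684  ,  34.82976836, 196.12114239]), np.float64(2.9513623157318603))
dish (array([548.75092603, 220.62014028,  19.54691969]), np.float64(0.5268467256580568))
jar (array([726.55191774,  88.52273146,  87.1161577 ]), np.float64(2.6190562882282884))
can (array([ 700.90739713, -107.87631815,  129.71446305]), np.float64(3.401404514987165))
```

View pics/crop.png

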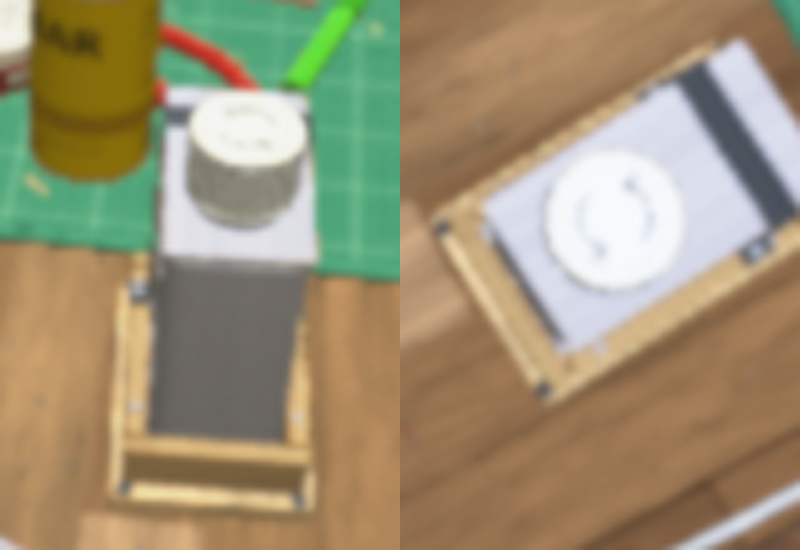

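Units first: shifts go in shares of 62.5 mm and turns go in shares of pi rad. So 45 mm is 0.72, -39.7 mm is -0.6352.

```bash
python3 steer.py '[[[0.72,-0.6352,0],[0,0,0],1],[[0.72,-0.6352,0],[0,0,0],1],[[0.72,-0.6352,0],[0,0,0],1],[[0.72,-0.6352,0],[0,0,0],1],[[0.72,-0.6352,0],[0,0,0],1],[[0.72,-0.6352,0],[0,0,0],1],[[0.72,-0.6352,0],[0,0,0],1],[[0.72,-0.6352,0],[0,0,0],1]]' 100; python3 steer.py '[[[0.72,-0.6352,0],[0,0,0],1],[[0.72,-0.6352,0],[0,0,0],1],[[0,0,0],[0,0,0],1],[[0,0,0],[0,0,0],1]]'; python3 - <<'E'
from cell import env, imaging, job, sense
import cv2,numpy as np
s=sense();print(s["position"],s["eef_rot"],s["joint_positions"],s["force"],s["ft_torque"])
c=imaging.capture("wrist");cv2.imwrite(f"pics/wrist1.png",c["image"]);np.savez(f"pics/wrist1.npz",**c)
E
```

```text
time_s: 1.1
position: [421.3, -135.1, 303.8]
eef_rot: [0.0, 0.988, 0.152, 0.0]
force: [0.7, -1.4, 0.1]
gripper_width: 1.0
grasp_force: 0.0
time_s: 1.6
position: [482.4, -34.3, 303.4]
eef_rot: [0.0, 0.988, 0.153, -0.001]
force: [-0.1, 0.5, 0.2]
gripper_width: 1.0
grasp_force: 0.0
[482.36979018 -34.29936774 303.43393777] [ 4.19773534e-06  9.88286442e-01  1.52609242e-01 -5.72461357e-04] [-3.21274563e-01 -8.20179590e-02  1.84539787e+00 -5.40444659e-04
  1.37922738e+00  9.43209073e-01] [-0.08217202  0.54210577  0.16379688] [0.00355519 0.03557663 0.04219273]
```

View pics/wrist1.png

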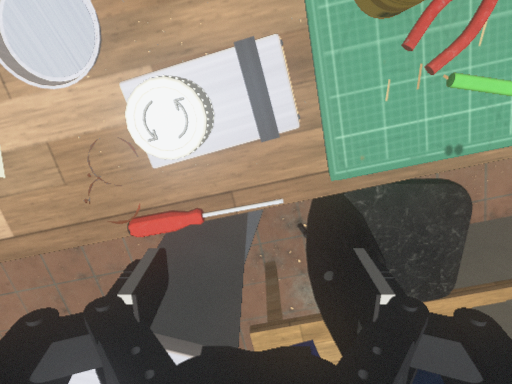

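The wrist view shows the cap's top at about (168,118), with its side visible below right, on the tin; strap at (257,90).

Scaled: 45 mm is 0.72, -40 mm is -0.64.

```bash
python3 steer.py '[[[0.72,-0.64,0],[0,0,0],1],[[0,0,0],[0,0,0],1],[[0,0,0],[0,0,0],1]]'; python3 - <<'E'
from cell import env, imaging, job, sense
from h import *
c=imaging.capture("wrist");cv2.imwrite(f"pics/wrist2.png",c["image"]);np.savez(f"pics/wrist2.npz",**c)
w1=load("wrist1");t=load("top0");s=load("scene0")
print(proj(c,[525,35,190.5]))
P=[]
for d,g in((w1,(168,118)),(c,None)):
    g=proj(d,[525,35,192]) if g is None else g
    im=d["image"].astype(int);m=((im.min(2)>205)&(im.max(2)-im.min(2)<28)).astype(np.uint8)
    m=cv2.morphologyEx(m,cv2.MORPH_CLOSE,np.ones((9,9)));m=cv2.morphologyEx(m,cv2.MORPH_OPEN,np.ones((5,5)))
    n,l,st,ce=cv2.connectedComponentsWithStats(m)
    k=min(range(1,n),key=lambda i:np.hypot(*(ce[i]-g)) if st[i,4]>1500 else 1e9)
    h=cv2.convexHull(np.argwhere(l==k)[:,::-1].astype(np.int32));e=cv2.fitEllipse(h);print(st[k],ce[k],e);P.append((d,e[0]))
    o=d["image"].copy();cv2.ellipse(o,e,(0,0,255),1);P[-1]+=(o,)
X,g=tri(P[0][0],P[0][1],P[1][0],P[1][1]);print("cap",X,g)
for d,p,_ in P: print(plane(d,p,190.5), 2*24.5*d["mtx"][0,0]/(np.linalg.norm(X-ray(d,p)[0])))
print(plane(s,(299.6,174.4),190.5),plane(t,(292.8,229),190.5))
cv2.imwrite("pics/fit.png",np.hstack([cv2.resize(P[0][2][60:180,100:240],(400,343)),cv2.resize(P[1][2][:,:],(400,300))[:,:]] if 0 else [P[0][2][:,:380],P[1][2][:,:400]]))
E
```

```text
time_s: 2.02
position: [513.2, 16.2, 303.7]
eef_rot: [0.0, 0.988, 0.152, -0.0]
force: [0.5, 0.3, -0.4]
gripper_width: 1.003
grasp_force: 0.0
[233.54972918 194.41874755]
[  120    48   138   119 11074] [189.57422792 108.79537656] ((193.73988342285156, 106.62672424316406), (119.25430297851562, 150.43507385253906), 75.22787475585938)
[ 182  118  126  108 9075] [246.58236915 171.96341598] ((246.75071716308594, 169.90675354003906), (105.57040405273438, 140.10922241210938), 75.26338195800781)
cap [532.89301118  29.04462645 148.48884043] 2.2048319834755774
[538.45630505  21.28757567 190.5       ] 65.7447239560907
[542.68504066  31.70281632 190.5       ] 64.9301139458599
[526.45614358  32.21878576 190.5       ] [524.25750764  34.1558599  190.5       ]
```

View pics/fit.png

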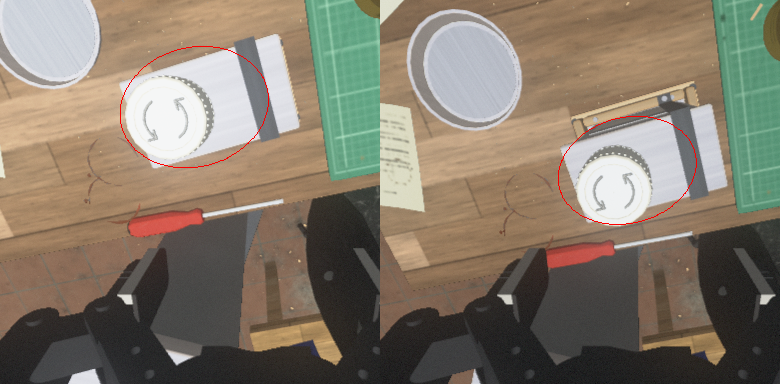

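The mask took in the tin top as well; the cap's face itself lies at about (167,118) and (235,192). I'll use a stricter colour threshold.

```bash
cat >> h.py <<'E'
def blob(d,m,g,amin=800):
    n,l,st,ce=cv2.connectedComponentsWithStats(m.astype(np.uint8))
    k=min(range(1,n),key=lambda i:np.hypot(*(ce[i]-g)) if st[i,4]>amin else 1e9)
    return cv2.fitEllipse(cv2.convexHull(np.argwhere(l==k)[:,::-1].astype(np.int32)))
E
python3 - <<'E'
from h import *
s,t,w1,w2=[load(n) for n in("scene0","top0","wrist1","wrist2")]
print(w1["image"][105,140],w1["image"][90,220],w1["image"][150,175],w2["image"][160,275])
E1=[]
for d,g,a in((w1,(167,118),2500),(w2,(235,192),2500),(s,(299.6,174.4),100),(t,(292.8,229),200)):
    im=d["image"].astype(int);m=((im.min(2)>200)&(im[...,0]-im[...,2]<8)).astype(np.uint8)
    if a>1000:m=cv2.morphologyEx(m,cv2.MORPH_OPEN,cv2.getStructuringElement(2,(7,7)))
    e=blob(d,m,g,a);print(e);E1.append(e[0])
print(tri(w1,E1[0],w2,E1[1]),tri(s,E1[2],t,E1[3]))
for d,p in zip((w1,w2,s,t),E1):print(plane(d,p,190.5))
E
```

```text
[246 246 245] [233 227 225] [244 244 244] [221 215 214]
((189.12718200683594, 105.13883209228516), (126.59590148925781, 142.02928161621094), 67.4077377319336)
((233.24752807617188, 190.48681640625), (69.43170928955078, 74.0715103149414), 97.69056701660156)
((298.4897766113281, 185.81851196289062), (35.92815399169922, 39.94882583618164), 13.833935737609863)
((292.3763122558594, 228.5581512451172), (27.396501541137695, 28.008243560791016), 154.43621826171875)
(array([532.90663394,  30.20898289, 189.46210386]), np.float64(15.867709801765548)) (array([526.40338943,  32.59230644, 159.87960468]), np.float64(1.6572682988596081))
[538.4604245   24.00471516 190.5       ]
[527.44559052  35.90479294 190.5       ]
[508.32151493  65.13865982 190.5       ]
[525.00724606  34.89648818 190.5       ]
```

```bash
python3 - <<'E'
from h import *
t,w1,w2=[load(n) for n in("top0","wrist1","wrist2")]
E1=[]
for d,g,a in((w1,(167,118),2000),(w2,(235,192),2000),(t,(292.8,229),200)):
    im=d["image"].astype(int);m=((im.min(2)>215)&(im[...,0]-im[...,2]<4)).astype(np.uint8)
    if a>1000:m=cv2.morphologyEx(m,cv2.MORPH_OPEN,cv2.getStructuringElement(2,(7,7)))
    e=blob(d,m,g,a);print(e);E1.append(e[0])
for i,j in((0,1),(0,2),(1,2)):
    c=(w1,w2,t);print(tri(c[i],E1[i],c[j],E1[j]))
for d,p in zip((w1,w2,t),E1):print(plane(d,p,190.5))
E
```

```text
((165.202880859375, 117.77838134765625), (76.95035552978516, 85.89341735839844), 143.78257751464844)
((233.5215301513672, 197.06520080566406), (53.79659652709961, 74.18218231201172), 89.89412689208984)
((365.57855224609375, 112.58344268798828), (25.621797561645508, 27.07552719116211), 106.08560180664062)
(array([527.80469755,  34.11602753, 199.60950259]), np.float64(2.7032540062195767))
(array([601.88416183, -32.1599135 , 534.34138487]), np.float64(46.8365370713501))
(array([631.36554045,  13.63280678, 518.06581252]), np.float64(66.63737649080869))
[527.38579309  35.5525176  190.5       ]
[523.29855446  34.52601188 190.5       ]
[736.56354296 -95.06401711 190.5       ]
```

```bash
python3 - <<'E'
from h import *
from cell import env, imaging, job, sense
from scipy.spatial.transform import Rotation as R
t,w1,w2=[load(n) for n in("top0","wrist1","wrist2")]
a,b,c=(165.2,117.8),(233.25,190.5),(292.4,228.6)
print(tri(w1,a,w2,b),tri(w1,a,t,c),tri(w2,b,t,c))
s=sense();q=s["eef_rot"];r=R.from_quat(q[[1,2,3,0]])
print(r.inv().apply(np.array([526.3,35,303.7])-s["position"]),r.as_matrix()[:,1])
E
```

```text
(array([527.14262721,  35.84310302, 189.46465014]), np.float64(0.12317516441367769)) (array([526.03504355,  35.42157065, 188.09727552]), np.float64(2.353503103043951)) (array([525.39637032,  35.11780877, 184.68734631]), np.float64(1.2663138233956828))
[ 18.24878563 -14.20036999   0.1052151 ] [ 2.99100529e-01 -9.54221557e-01  3.07071955e-04]
```

Scaled: 30 mm is 0.48, 18.5 mm is 0.296.

```bash
python3 steer.py '[[[0.296,-0.2304,0.16],[0,0,0],1],[[0,0,0.48],[0,0,0],1],[[0,0,0.48],[0,0,0],1],[[0,0,0],[0,0,0],1],[[0,0,0],[0,0,0],0.75],[[0,0,0],[0,0,0],0.75],[[0,0,0],[0,0,0],0.75]]' 20;  python3 - <<'E'
from cell import env, imaging, job, sense
import cv2,numpy as np
c=imaging.capture("wrist");cv2.imwrite(f"pics/wrist3.png",c["image"]);np.savez(f"pics/wrist3.npz",**c)
print(sense()["joint_positions"])
E
```

```text
time_s: 2.95
position: [527.4, 36.5, 235.1]
eef_rot: [0.0, 0.988, 0.152, 0.001]
force: [-0.2, 0.4, 1.0]
gripper_width: 0.749
grasp_force: 0.0
[-1.59520949e-01  1.01619297e-01  1.80077777e+00 -1.42978423e-06
  1.23760802e+00  1.10555600e+00]
```

View pics/wrist3.png

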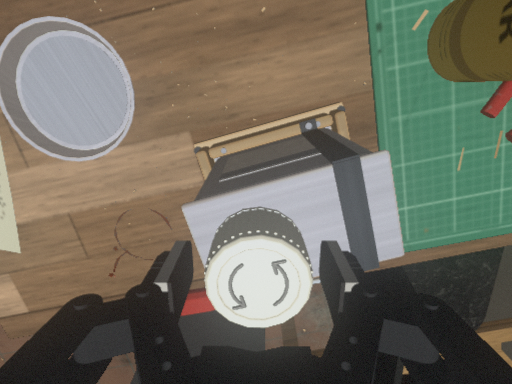

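The cap's top lies at about (259,280), between pads at x ≈ 190 and 322, so it is centred to about 1 mm. I'll close gently.

Scaled: 1.5 mm is 0.024, -1 mm is -0.016.

```bash
python3 steer.py '[[[-0.016,0.0128,0.024],[0,0,0],0.75],[[0,0,0],[0,0,0],0.5],[[0,0,0],[0,0,0],0.4],[[0,0,0],[0,0,0],0.4],[[0,0,0],[0,0,0],0.4]]' 20; python3 steer.py '[[[0,0,0],[0,0,0],0.4],[[0,0,0],[0,0,0],0.4]]'
```

```text
time_s: 3.62
position: [526.1, 35.9, 232.5]
eef_rot: [-0.0, 0.988, 0.152, -0.0]
force: [-2.9, 2.3, 2.2]
gripper_width: 0.568
grasp_force: 21.1
time_s: 3.88
position: [526.1, 35.9, 232.5]
eef_rot: [-0.0, 0.988, 0.152, -0.0]
force: [-2.7, 2.8, 3.9]
gripper_width: 0.565
grasp_force: 21.2
```

Scaled: 1 mm is 0.016.

```bash
python3 steer.py '[[[0,0,0],[0,0,0],0.4],[[0,0,0],[0,0,0],0.4]]' 80; python3 steer.py '[[[0,0,0.016],[0,0,0],0.4],[[0,0,0],[0,0,0],0.4]]'; python3 steer.py '[[[0,0,0.016],[0,0,0],0.4],[[0,0,0],[0,0,0],0.4]]'
```

```text
time_s: 4.12
position: [526.1, 35.9, 232.7]
eef_rot: [-0.0, 0.988, 0.152, -0.0]
force: [-3.8, 3.4, 5.2]
gripper_width: 0.551
grasp_force: 81.1
time_s: 4.38
position: [526.1, 36.0, 231.9]
eef_rot: [-0.0, 0.988, 0.152, -0.0]
force: [-3.6, 3.8, 7.6]
gripper_width: 0.554
grasp_force: 81.2
time_s: 4.62
position: [526.1, 36.0, 231.2]
eef_rot: [-0.0, 0.988, 0.152, 0.0]
force: [-4.3, 2.9, 8.2]
gripper_width: 0.55
grasp_force: 81.3
```

Scaled: 1 mm is 0.016.

```bash
for i in 1; do python3 steer.py '[[[0,0,0.016],[0,0,0],0.4],[[0,0,0],[0,0,0],0.4]]'; done; python3 steer.py '[[[0,0,0.016],[0,0,0],0.4],[[0,0,0],[0,0,0],0.4]]' | sed -n 2,4p
```

```text
time_s: 4.88
position: [526.2, 36.0, 230.6]
eef_rot: [-0.0, 0.988, 0.152, 0.0]
force: [-6.6, 3.7, 10.6]
gripper_width: 0.55
grasp_force: 81.5
position: [526.3, 36.0, 230.0]
eef_rot: [-0.0, 0.988, 0.152, 0.0]
force: [-7.3, 4.1, 12.0]
```

Scaled: 1 mm is 0.016, -0.8 mm is -0.0128.

```bash
python3 steer.py '[[[-0.0128,-0.0128,0.016],[0,0,0],0.4],[[0,0,0],[0,0,0],0.4]]'| sed -n 2,4p;  python3 steer.py '[[[0,0,0.016],[0,0,0],0.4],[[0,0,0],[0,0,0],0.4]]' | sed -n 2,4p
```

```text
position: [526.0, 36.1, 229.7]
eef_rot: [0.0, 0.988, 0.152, 0.001]
force: [-5.2, 1.6, 14.0]
position: [526.1, 36.1, 229.1]
eef_rot: [0.0, 0.988, 0.152, 0.001]
force: [-6.5, 3.6, 16.0]
```

Scaled: 1 mm is 0.016.

```bash
python3 steer.py '[[[0,0,0.016],[0,0,0],0.4],[[0,0,0],[0,0,0],0.4]]' | sed -n 2,4p
```

```text
position: [526.2, 36.1, 228.9]
eef_rot: [0.001, 0.988, 0.152, 0.001]
force: [-9.0, 3.2, 20.3]
```

Scaled: -0.05 rad / 3.1416 = -0.0159.

```bash
cat > st.py <<'E'
from cell import env, imaging, job, sense
s=sense();import numpy as np
print(np.round(s["position"],1),"F",np.round(s["force"],1),"T",np.round(s["ft_torque"],3),"j6 %.3f"%s["joint_positions"][5],"grip %.1f"%s["grasp_force"])
E
python3 st.py; python3 steer.py '[[[0,0,0],[0,0,-0.0159],0.4],[[0,0,0],[0,0,-0.0159],0.4]]' >/dev/null; python3 st.py;python3 steer.py '[[[0,0,0],[0,0,-0.0159],0.4],[[0,0,0],[0,0,-0.0159],0.4]]' >/dev/null; python3 st.py
```

```text
[526.2  36.1 228.9] F [-9.   3.2 20.3] T [0.415 1.448 0.007] j6 1.104 grip 82.7
[526.6  35.9 229. ] F [-5.6  1.8 19.2] T [ 0.281  0.983 -0.064] j6 1.003 grip 82.6
[527.   35.7 229. ] F [-4.6  0.9 17.6] T [ 0.193  0.722 -0.071] j6 0.903 grip 82.5
```

Scaled: 0.6 mm is 0.0096, -0.07 rad / 3.1416 = -0.0223.

```bash
for k in 1; do python3 steer.py '[[[0,0,0.0096],[0,0,-0.0223],0.4],[[0,0,0],[0,0,-0.0223],0.4]]' >/dev/null; python3 st.py;python3 steer.py '[[[0,0,0],[0,0,-0.0223],0.4],[[0,0,0],[0,0,-0.0223],0.4]]' >/dev/null; python3 st.py; done
```

```text
[527.4  35.7 229. ] F [-4.6  1.3 18.6] T [ 0.169  0.764 -0.122] j6 0.762 grip 82.7
[527.5  35.6 229. ] F [-5.   1.5 19.6] T [ 0.241  0.77  -0.127] j6 0.622 grip 82.7
```

Scaled: -0.07 rad / 3.1416 = -0.0223.

```bash
python3 steer.py '[[[0,0,0],[0,0,-0.0223],0.4],[[0,0,0],[0,0,-0.0223],0.4]]' >/dev/null; python3 st.py;python3 steer.py '[[[0,0,0],[0,0,-0.0223],0.4],[[0,0,0],[0,0,-0.0223],0.4]]' >/dev/null; python3 st.py
```

```text
[527.5  35.6 229. ] F [-3.6  0.6 19.8] T [ 0.189  0.672 -0.142] j6 0.482 grip 82.7
[527.5  35.5 228.9] F [-4.8  0.7 17.4] T [ 0.124  0.634 -0.06 ] j6 0.342 grip 82.5
```

Scaled: 0.5 mm is 0.008, -0.05 rad / 3.1416 = -0.0159.

```bash
python3 steer.py '[[[0,0,0.008],[0,0,-0.0159],0.4],[[0,0,0],[0,0,-0.0159],0.4]]' >/dev/null; python3 st.py;python3 steer.py '[[[0,0,0],[0,0,-0.0159],0.4],[[0,0,0],[0,0,-0.0159],0.4]]' >/dev/null; python3 st.py
```

```text
[527.5  35.5 227.8] F [-1.3  0.5 12.9] T [0.091 0.218 0.026] j6 0.242 grip 82.2
[527.5  35.5 227.5] F [-2.1  0.3 13. ] T [0.135 0.174 0.001] j6 0.142 grip 82.0
```

The lugs have dropped off a crest into the gaps; I'll push to the end of the stroke.

Scaled: 1 mm is 0.016.

```bash
python3 steer.py '[[[0,0,0.016],[0,0,0],0.4],[[0,0,0],[0,0,0],0.4]]' >/dev/null; python3 st.py;python3 steer.py '[[[0,0,0.016],[0,0,0],0.4],[[0,0,0],[0,0,0],0.4]]' >/dev/null; python3 st.py
```

```text
[527.5  35.5 226.7] F [-2.9  0.6 15.1] T [ 0.047  0.317 -0.057] j6 0.144 grip 82.1
[527.5  35.5 226. ] F [-2.4  1.4 15.6] T [ 0.109  0.442 -0.064] j6 0.144 grip 82.4
```

Scaled: 1 mm is 0.016.

```bash
python3 steer.py '[[[0,0,0.016],[0,0,0],0.4],[[0,0,0],[0,0,0],0.4]]' >/dev/null; python3 st.py;python3 steer.py '[[[0,0,0.0112],[0,0,0],0.4],[[0,0,0],[0,0,0],0.4]]' >/dev/null; python3 st.py
```

```text
[527.6  35.5 225.8] F [-4.7  1.  20.7] T [ 0.139  0.808 -0.052] j6 0.144 grip 82.9
[527.7  35.5 225.7] F [-6.7  1.3 24.9] T [ 0.179  1.199 -0.028] j6 0.144 grip 83.2
```

Scaled: -0.7 mm is -0.0112, -0.05 rad / 3.1416 = -0.0159.

```bash
python3 steer.py '[[[0,0,-0.0112],[0,0,-0.0095],0.4],[[0,0,0],[0,0,-0.0159],0.4]]' >/dev/null; python3 st.py;python3 steer.py '[[[0,0,0],[0,0,-0.0159],0.4],[[0,0,0],[0,0,-0.0159],0.4]]' >/dev/null; python3 st.py; python3 steer.py '[[[0,0,0],[0,0,-0.0159],0.4],[[0,0,0],[0,0,-0.0159],0.4]]' >/dev/null; python3 st.py
```

```text
[527.6  35.6 225.8] F [-5.4  1.8 20.9] T [ 0.243  0.807 -0.153] j6 0.063 grip 82.7
[527.7  35.6 225.8] F [-4.2  1.3 19.7] T [ 0.16   0.76  -0.168] j6 -0.037 grip 82.7
[527.7  35.6 225.8] F [-4.3  1.1 21. ] T [ 0.17   0.725 -0.147] j6 -0.137 grip 82.8
```

Scaled: -0.06 rad / 3.1416 = -0.0191.

```bash
python3 steer.py '[[[0,0,0],[0,0,-0.0191],0.4],[[0,0,0],[0,0,-0.0191],0.4]]' >/dev/null; python3 st.py;python3 steer.py '[[[0,0,0],[0,0,-0.0191],0.4],[[0,0,0],[0,0,-0.0191],0.4]]' >/dev/null; python3 st.py; python3 steer.py '[[[0,0,0],[0,0,-0.0191],0.4],[[0,0,0],[0,0,-0.0191],0.4]]' >/dev/null; python3 st.py
```

```text
[527.8  35.5 225.8] F [-4.9  0.6 19. ] T [ 0.157  0.731 -0.129] j6 -0.258 grip 82.8
[527.9  35.5 225.8] F [-2.8 -0.3 20.1] T [ 0.168  0.644 -0.164] j6 -0.378 grip 82.7
[528.1  35.4 225.8] F [-2.8  1.2 18.7] T [ 0.145  0.379 -0.047] j6 -0.498 grip 82.6
```

Scaled: -0.06 rad / 3.1416 = -0.0191.

```bash
python3 steer.py '[[[0,0,0],[0,0,-0.0191],0.4],[[0,0,0],[0,0,-0.0191],0.4]]' >/dev/null; python3 st.py;python3 steer.py '[[[0,0,-0.048],[0,0,0],0.4],[[0,0,-0.048],[0,0,0],0.4],[[0,0,-0.032],[0,0,0],0.4],[[0,0,0],[0,0,0],0.4]]' >/dev/null; python3 st.py; python3 steer.py '[[[0,0,-0.032],[0,0,0],0.4],[[0,0,-0.032],[0,0,0],0.4],[[0,0,0],[0,0,0],0.4]]' >/dev/null; python3 st.py
```

```text
[528.2  35.5 225.8] F [-2.2  1.3 17.9] T [ 0.151  0.382 -0.162] j6 -0.618 grip 82.6
[527.9  35.5 232. ] F [4.  0.6 8.1] T [ 0.057 -0.556 -0.005] j6 -0.616 grip 81.6
[526.   35.7 234. ] F [ 2.1 -1.2  4.6] T [-0.178 -0.42   0.055] j6 -0.616 grip 81.9
```

Scaled: -2 mm is -0.032.

```bash
python3 steer.py '[[[0,0,-0.032],[0,0,0],0.4],[[0,0,0],[0,0,0],0.4]]' >/dev/null; python3 st.py; python3 steer.py '[[[0,0,-0.032],[0,0,0],0.4],[[0,0,0],[0,0,0],0.4]]' >/dev/null; python3 st.py;  python3 steer.py '[[[0,0,-0.032],[0,0,0],0.4],[[0,0,0],[0,0,0],0.4]]' >/dev/null; python3 st.py
```

```text
[524.9  36.  234.7] F [ 2.8 -2.1 -1.2] T [-0.289 -0.509 -0.013] j6 -0.616 grip 82.6
[524.9  36.1 236.8] F [ 3.4 -1.8 -3.2] T [-0.332 -0.541  0.   ] j6 -0.616 grip 82.7
[524.9  36.4 239.4] F [ 1.2 -1.1 -1.5] T [-0.069 -0.304 -0.007] j6 -0.616 grip 82.8
```

Scaled: -30 mm is -0.48, -20 mm is -0.32.

```bash
python3 steer.py '[[[0,0,-0.32],[0,0,0],0.4],[[0,0,-0.48],[0,0,0],0.4],[[0,0,-0.32],[0,0,0],0.4],[[0,0,0],[0,0,0],0.4],[[0,0,0],[0,0,0],0.4]]' >/dev/null; python3 st.py; python3 - <<'E'
from h import *
from cell import env, imaging, job, sense
from scipy.spatial.transform import Rotation as R
c=imaging.capture("wrist");cv2.imwrite("pics/wrist4.png",c["image"]);np.savez("pics/wrist4.npz",**c)
c=imaging.capture("scene");cv2.imwrite("pics/scene4.png",c["image"]);np.savez("pics/scene4.npz",**c)
cv2.imwrite("pics/both4.png",np.hstack([load("wrist4")["image"][:,:400],load("scene4")["image"][100:,112:][:,:400] if 0 else cv2.copyMakeBorder(c["image"][100:320,160:360],0,164,0,200,0)]))
s=sense();r=R.from_quat(s["eef_rot"][[1,2,3,0]])
w2,w3=load("wrist2"),load("wrist3")
print("dish tri",tri(load("scene0"),(235,277.5),load("top0"),(200,220.5)), proj(w2,[548.8,220.6,19.5]),proj(w3,[548.8,220.6,19.5]))
print(s["position"],r.as_rotvec(),r.inv().apply(np.array([548.8,220.6,s["position"][2]])-s["position"]))
E
```

```text
[524.4  36.4 308.1] F [ 0.7  0.5 -1.3] T [-0.043  0.024 -0.02 ] j6 -0.616 grip 84.6
dish tri (array([549.4797908 , 220.67371251,  17.45851442]), np.float64(1.6956533465843349)) [84.94352033 73.83915206] [65.14664347 94.40467439]
[524.38137006  36.37916255 307.76454497] [-1.66151546e+00 -2.66282740e+00  1.73534413e-03] [1.54738594e+02 1.02905551e+02 3.69010668e-02]
```

View pics/both4.png

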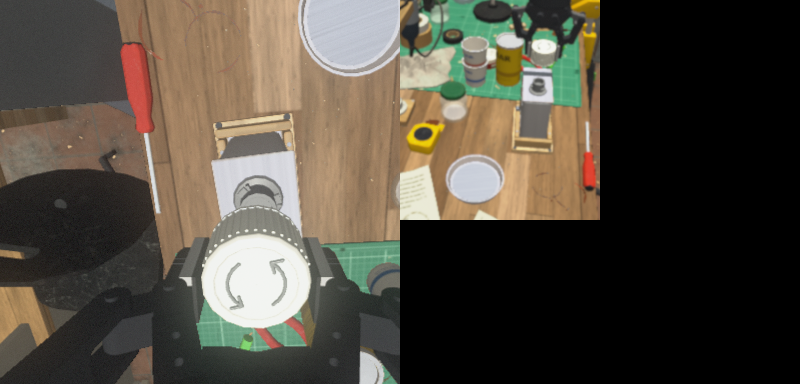

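The cap is off and hanging upright in the grip, at (257,280) in the wrist view; the bare neck shows at (260,195) and the dish is at upper right.

Scaled: 50 mm is 0.8, 38.7 mm is 0.6192.

```bash
python3 steer.py '[[[0.6192,0.4112,0],[0,0,0],0.4],[[0.6192,0.4112,0],[0,0,0],0.4],[[0.6192,0.4112,0],[0,0,0],0.4],[[0.6192,0.4128,0],[0,0,0],0.4],[[0,0,0.8],[0,0,0],0.4],[[0,0,0.8],[0,0,0],0.4],[[0,0,0.8],[0,0,0],0.4],[[0,0,0],[0,0,0],0.4]]'>/dev/null; python3 st.py; python3 steer.py '[[[0,0,0.48],[0,0,0],0.4],[[0,0,0.24],[0,0,0],0.4],[[0,0,0.16],[0,0,0],0.4],[[0,0,0],[0,0,0],0.4],[[0,0,0],[0,0,0],0.4]]'>/dev/null; python3 st.py;  python3 - <<'E'
from h import *
from cell import env, imaging, job, sense
a=imaging.capture("wrist")["image"];b=imaging.capture("scene")["image"]
cv2.imwrite("pics/both5.png",np.hstack([a[:,100:450],cv2.resize(b[180:330,160:320],(400,375))[:,:] if 0 else cv2.resize(b[200:320,170:310],(448,384))]))
E
```

```text
[545.6 219.8 153.8] F [-0.2  0.2 -1.2] T [-0.024 -0.032  0.017] j6 -0.277 grip 84.6
[550.3 220.6 105.4] F [ 0.4  0.2 -1. ] T [-0.011 -0.054 -0.002] j6 -0.277 grip 84.7
```

View pics/both5.png

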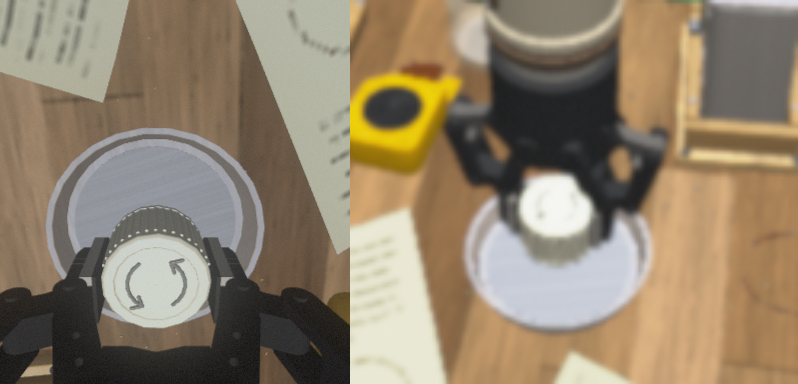

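The cap sits over the dish: in the wrist half the cap is at (155,280) and the dish at (155,225), consistent with the cap being 25 mm higher. I'll lower to contact.

Scaled: 10 mm is 0.16, 5 mm is 0.08.

```bash
python3 steer.py '[[[0,0,0.16],[0,0,0],0.4],[[0,0,0.08],[0,0,0],0.4],[[0,0,0.048],[0,0,0],0.4],[[0,0,0],[0,0,0],0.4]]'>/dev/null; python3 st.py; python3 steer.py '[[[0,0,0.032],[0,0,0],0.4],[[0,0,0.032],[0,0,0],0.4],[[0,0,0],[0,0,0],0.4]]'>/dev/null; python3 st.py; python3 steer.py '[[[0,0,0.032],[0,0,0],0.4],[[0,0,0],[0,0,0],0.4]]'>/dev/null; python3 st.py
```

```text
[549.3 220.4  85.9] F [ 0.7  0.5 -0.6] T [-0.025  0.024  0.064] j6 -0.277 grip 84.7
[549.4 220.4  82.1] F [ 0.3  0.4 -1.6] T [ 0.006 -0.006  0.049] j6 -0.277 grip 84.7
[549.4 220.4  80.1] F [ 0.3  0.1 -1.3] T [-0.024 -0.066  0.044] j6 -0.277 grip 84.7
```

Scaled: 1.5 mm is 0.024.

```bash
python3 steer.py '[[[0,0,0.024],[0,0,0],0.4],[[0,0,0],[0,0,0],0.4]]'>/dev/null; python3 st.py; python3 steer.py '[[[0,0,0.016],[0,0,0],0.4],[[0,0,0],[0,0,0],0.4]]'>/dev/null; python3 st.py
```

```text
[549.7 220.5  79.2] F [-1.   0.4  2.3] T [-0.025  0.173 -0.038] j6 -0.277 grip 85.0
[549.8 220.6  79.1] F [-4.9 -1.7  9.7] T [-0.199  0.773 -0.027] j6 -0.277 grip 86.1
```

Contact came at TCP z 79.2, as predicted. I'll ease off 1 mm and release.

Scaled: -1 mm is -0.016.

```bash
python3 steer.py '[[[0,0,-0.016],[0,0,0],0.4],[[0,0,0],[0,0,0],0.6],[[0,0,0],[0,0,0],0.68],[[0,0,0],[0,0,0],0.72],[[0,0,0],[0,0,0],0.72],[[0,0,0],[0,0,0],0.72]]' 30; python3 steer.py '[[[0,0,-0.16],[0,0,0],0.72],[[0,0,-0.48],[0,0,0],0.72],[[0,0,-0.8],[0,0,0],0.72],[[0,0,-0.96],[0,0,0],0.72],[[0,0,0],[0,0,0],0.72],[[0,0,0],[0,0,0],0.72]]';  python3 - <<'E'
from h import *
from cell import env, imaging, job, sense
a=imaging.capture("wrist")["image"];b=imaging.capture("scene")["image"]
cv2.imwrite("pics/both6.png",np.hstack([a[:,100:450],cv2.resize(b[200:320,170:310],(448,384))]))
E
```

```text
time_s: 17.08
position: [549.6, 220.5, 78.8]
eef_rot: [0.0, 0.529, 0.848, 0.0]
force: [0.3, 0.3, 0.2]
gripper_width: 0.72
grasp_force: 0.0
time_s: 17.82
position: [549.4, 220.5, 229.1]
eef_rot: [0.0, 0.529, 0.848, 0.0]
force: [-0.8, -0.1, -0.8]
gripper_width: 0.718
grasp_force: 0.0
```

View pics/both6.png

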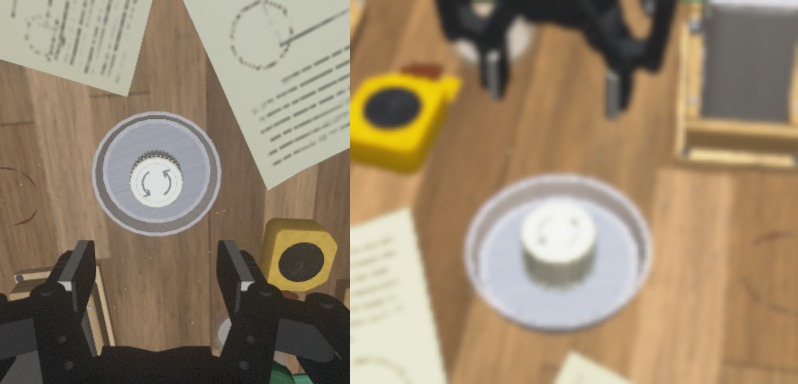

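The cap stands upright, centred in the dish: wrist half at (156,178), with the dish centre at (157,173). The gripper is clear.

```bash
python3 -c "
from cell import env, imaging, job, sense
print(job.close_job())"
```

```text
the job is handed in; nothing more can be done
None
```

The cap was pushed, turned and lifted free, and it now stands upright near the centre of the dish; I handed the job in at about 18 s, with the measured push no higher than 24.9 N and no contact with the jar or can, though no verdict came back.

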